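# Feel the gap of a gel-plate clamp with a blade gauge

### The arm

A 7-joint arm with a two-finger parallel gripper is mounted at the origin on the work surface. World frame = base frame: x ahead of the robot, y to its left, z up, the work surface at z = 0. Lengths are in m, angles in rad, forces in N, time in s.
With the tool pointing down it reaches from about 0.35 to 0.9 m from the base axis. Payload 8.1 kg.
Tool frame: the origin (TCP) lies at the very end of the fingers, on their centre line; the grasp point (between the pads) lies grip_point_offset behind it (grip_point_offset is the distance from the TCP to the grasp point, in m); z points along the fingers, y is the direction in which the jaws open and shut (so a half turn about z gives the same grasp; the last joint's range is limited). The gripper opens to 92 mm and grips with 3 to 60 N. Pads are 19 mm wide; open, the fingers measure 130 mm over their backs; the gripper's body (75 mm by 190 mm) begins 47 mm behind the grasp point.
Start: joints at [-1.293, 0.434, 0.025, 1.573, -0.012, 1.134, -0.075], TCP at [0.232, 0.58, 0.227] pointing down, gripper open.
Joint ranges: [-2.62, 2.62], [-0.44, 2.09], [-1.27, 1.32], [0.08, 2.57], [-1.32, 4.46], [0.12, 2], [-2.74, 2.74]. Speed limits (rad/s): [2.22, 2.22, 3.01, 3.01, 3.14, 3.14, 3.14].

### API

Orientations are given as a rotation vector (axis times angle).
In Python, from cell import * gives the robot as it stands.
- The arm moves only by the tool drive_tool, never from a script. Its argument "increments" is a list of rows, each an object of numbers: "grip": the gripper's target within -1 to 1 (shut at 1, half-way at 0, fully open at -1); "tx", "ty", "tz": the shift along the world's x, y, z normalised to -1 to 1, where 1 is 400 mm; "turn": the turn about the world's z normalised to -1 to 1, where 1 is 60 degrees. In form: [{"grip": .., "tx": .., "ty": .., "tz": .., "turn": ..}, ...]. A call has 1 to 20 rows; each row is the pose to reach, as a shift and turn from the pose measured when the call began; what a row does not reach only later rows make up. A row lasts 1/10 s, in which the tool goes at most 50 mm and 8.59 degrees, less where a joint would pass 70% of its speed; a pose out of reach is approached as far as the arm can. A call with a number of a shift or a turn outside -1 to 1 is refused whole. A call with a gripper value outside its range is refused whole. The fingers move at their own pace and stop on an object; "newtons" is the grip in N (left out, the last holds). Time passes only in rows, so rows that repeat a pose let the fingers close. It gives the time, the measured TCP pose, the force and the opening at its end, in the units of the state.
- observe(): the state, without advancing time (a new reading comes with each control period).
- get_image(name): name is "scene" or "top"; returns the picture (400x640x3 uint8, red, green, blue); there is no depth.
- camera_info(name): a dict with "fx", "fy", "cx", "cy" (pixels), "eye" and "rotation" of the camera in the world. Camera axes: x right, y down, z forward; pixel columns grow to the right and rows downward; lengths in m; the calibration is good to about 2 mm. A picture is of the moment at which its call begins. camera_info takes no time and is no camera call.
- sign_off(): hands the job in, once; it reports no verdict.
The state is a dict: "clock": time; "joints": joint angles; "dq": joint speeds; "joint_efforts": joint torques, N m; "position": TCP position; "ee_rot": TCP orientation; "force": force on the tool from outside, world axes, zero at the start; "ft_torque": the same for the moment, N m; "width": opening from 0.0 (shut) to 1.0 (fully open).
Only numpy, scipy, OpenCV 4.12 (cv2) and the standard library are available. Lean on these libraries where they do the work, as an engineer would, in place of code of your own. Each camera call takes 0.05 s, during which the arm holds its last target. There are 200 camera calls.

### The job

Slide the clamp's white cover, the one with the red knob, all the way to its open end stop. Then take the orange-handled blade gauge out of its stand and slide the blade down between the two clamp plates until it drags snugly (the blade's green band is then about level with the plates' rim), never forcing it. Finish while still holding the gauge at that depth without letting go, the gripper clear of the clamp, and leave the dishes, the jar and the tally counter where they are.

Things in the scene. Friction and masses are not known exactly. Their poses are not given: they have to be found in the camera images.
- clamp: Gel-plate clamp fixed to the bench, 110 mm high without knob. Origin on the bench under the throat's middle; x across the gap (fixed blue plate to sprung green plate), y along the slot, the way the cover opens. The gap narrows downward 1 mm per 10 mm: the blade goes in freely, meets both plates 33 to 43 mm below the rim (differs per start), then pushes the sprung plate back.
- mouth (a point): Middle of the throat at rim level, 103 mm above the bench; axes as the clamp's. The flared opening is about 18 mm (x) by 46 mm (y). The rails beside it, along y, at x = -38 and +44 mm, reach 3 mm above the rim, the cover's top 8 mm, the two small red end stops on the rails 12 mm.
- lock_knob (a point): Centre of the red knob on the white cover: 16 mm (clamp x) by 22 mm (clamp y), 38 mm tall, its centre 19 mm above the cover's top, 129.5 mm above the bench. Cover 96 x 40 x 4 mm. It slides along the clamp's y only and stands 3 mm to +x of the slot's middle line. While shut the cover hides the throat. Axes as the clamp's.
- lock (a joint): Travel of the cover in m: 0 shut (knob over the throat), 0.070 against its open end stop (knob 70 mm along the clamp's +y). Starts at 0 to 0.015, slides with about 2 N of friction and stays where it is left.
- pad (a joint): How far the sprung plate is pushed back, in m: 0 at rest, limit 0.006, spring 5 N per mm. Snug is about 0.0007 to 0.0028; more than 0.0045 is forcing it. Once the blade meets both plates each further 10 mm of depth adds 1 mm. The blade is smooth (friction about 0.3): when snug it resists being pushed down with about 4 to 12 N.
- stand: Grey block 38 x 50 mm on a black 86 x 86 mm foot, fixed to the bench, top 110 mm above the bench, with a slot for the blade. Origin: middle of its underside; axes as the gauge's while it stands there.
- gauge: The whole gauge, hanging in the stand by its dark flange. Origin: middle of the flange's underside, where the blade begins; x is across the blade's thickness, y along its width, z up.
- gauge_grip (a point): Centre of the gauge's orange handle, 12 mm thick (x), 30 mm wide (y) and 42 mm tall (z), 25 mm above the underside of the flange (24 x 36 x 4 mm). Axes as the gauge's. Either way round fits the clamp. In the stand it is 135 mm above the bench.
- gauge_tip (a point): Lower end of the steel blade, 115 mm below the handle's centre. Blade 2.4 mm thick, 24 mm wide, 90 mm long below the flange, rounded end; it bends up to 0.2 rad across its thickness at the flange and springs straight. A green band runs 52 to 63 mm above the tip: with the rim inside the band the blade is snug.
- dishes: Bystander: pile of four clear dishes, 92 mm across, 58 mm high. Origin under its centre.
- jar: Bystander: amber jar, 52 mm across, 65 mm high. Origin under its centre.
- counter: Bystander: white tally counter 50 x 90 x 30 mm lying on the bench. Origin under its centre.
Not all that is in view belongs to the job. Several things look just like the clamp: the one meant starts nearest to the robot's base. There is more than one size of the gauge; the job needs the larger.

How it is judged:
By the outcome, as a careful person would: the job done as asked, in the order asked, and still so for the second after the job is handed in, while the arm keeps its last pose, push and grip.
It also fails if it takes over 61 s, if anything falls off the work surface, if the arm or the gripper's body presses on something with over 40 N, if the wrist force passes 120 N, or if a joint passes its speed limit or range.

## Working session

There is one attempt and no reset: what is moved stays moved. The work goes in short steps, Python scripts to look and compute and a tool call to move; the robot and the scene stay as the last step left them, time stands still between calls to the robot, and variables do not carry over. Pictures are saved under pics/ and viewed, about 8 in all and at most 12, crops included, and the job is handed in when it is done.

Besides the shell and the picture viewer there is one more tool, called by a JSON object that holds its "method" and its "body". drive_tool: Moves the arm, as the interface text tells. Its arguments: {"type":"object","properties":{"increments":{"type":"array","items":{"type":"object","properties":{"grip":{"type":"number"},"tx":{"type":"number"},"ty":{"type":"number"},"tz":{"type":"number"},"turn":{"type":"number"}}}},"newtons":{"type":"number"}},"required":["increments"]}

```bash
mkdir -p pics; python3 - <<'E'
from cell import *
import cv2,numpy as np
a=get_image("scene");b=get_image("top")
cv2.imwrite("pics/s0.png",a[:,:,::-1]);cv2.imwrite("pics/t0.png",b[:,:,::-1])
for n in("scene","top"):print(camera_info(n))
print(observe())
E
ls
```

```text
{'fx': 374.8183527602046, 'fy': 374.8183527602046, 'cx': 314.32463523713994, 'cy': 202.1353318336152, 'eye': array([ 1.19736937, -0.01818033,  0.49685416]), 'rotation': array([-1.71308541, -1.40997871,  0.80668646])}
{'fx': 397.4822582768591, 'fy': 397.4822582768591, 'cx': 320.2162470510962, 'cy': 198.48096065119788, 'eye': array([0.53462627, 0.11046912, 0.86091076]), 'rotation': array([-2.17046837,  2.23076612, -0.10210351])}
{'clock': 0.1, 'joints': array([-1.29263386,  0.43514034,  0.02495303,  1.57397814, -0.01163215,
        1.1339988 , -0.07509998]), 'dq': array([-1.16857550e-03, -3.43489565e-03, -4.64211379e-04, -1.59267916e-03,
       -8.50686603e-05, -1.38961469e-03,  2.05974485e-03]), 'joint_efforts': array([ 2.38948829e-03, -6.69122958e+01,  9.87601429e-01, -3.15140676e+01,
       -6.05536345e-02,  3.74536228e-02,  4.76971456e-05]), 'position': array([0.2321292 , 0.57981411, 0.22604207]), 'ee_rot': array([-5.94559538e-01, -3.08464018e+00,  2.14993175e-03]), 'force': array([-0.15664043, -0.47516888, -0.18637511]), 'ft_torque': array([ 0.00733133, -0.00654553,  0.05312494]), 'width': 0.9977462532630949}
pics
```

View pics/t0.png

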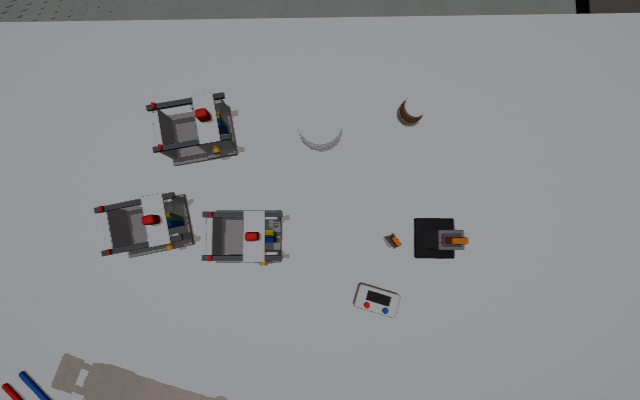

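View pics/s0.png

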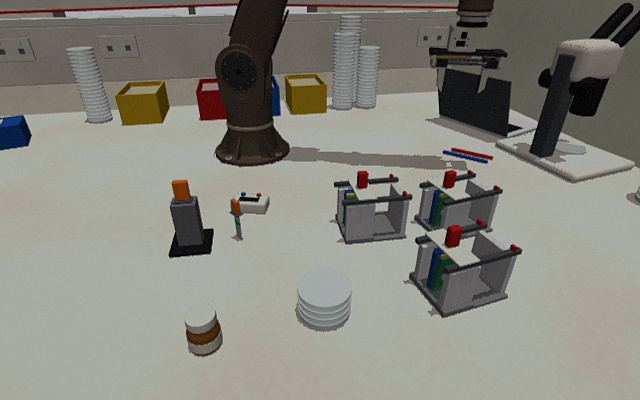

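Top view candidates for the clamp, by red knob: (252,237), (151,220) and (203,115). Image down is towards the base at about (371,413), so (252,237) should be nearest. The large gauge stands in its block at (456,240), and a small gauge is at (393,240). I'll measure these and confirm in a crop.

```bash
cat > h.py <<'E'
from cell import *
import cv2,numpy as np
from scipy.spatial.transform import Rotation as R
def ray(n,p):
    c=camera_info(n);d=R.from_rotvec(c["rotation"]).apply([(p[0]-c["cx"])/c["fx"],(p[1]-c["cy"])/c["fy"],1]);return np.array(c["eye"]),d
def plane(n,p,z):
    e,d=ray(n,p);return e+d*(z-e[2])/d[2]
def proj(n,X):
    c=camera_info(n);q=R.from_rotvec(c["rotation"]).inv().apply(np.array(X)-c["eye"]);return np.array([c["fx"]*q[0]/q[2]+c["cx"],c["fy"]*q[1]/q[2]+c["cy"]])
def two(p,q):
    e,d=ray("top",p);f,g=ray("scene",q);d=d/np.linalg.norm(d);g=g/np.linalg.norm(g)
    s=np.linalg.lstsq(np.c_[d,-g],f-e,rcond=None)[0];A=e+s[0]*d;B=f+s[1]*g
    return (A+B)/2,np.linalg.norm(A-B)
def blobs(img,lo,hi,mn=8):
    m=cv2.inRange(cv2.cvtColor(img,cv2.COLOR_RGB2HSV),lo,hi)
    n,l,s,c=cv2.connectedComponentsWithStats(m)
    return [(c[i].round(1).tolist(),s[i].tolist(),cv2.minAreaRect(np.argwhere(l==i)[:,::-1].astype(np.float32))) for i in range(1,n) if s[i][4]>=mn]
E
python3 - <<'E'
from h import *
print([k for k in dir(__import__("cell")) if k[0]!="_"], globals().get("grip_point_offset"))
for n,f in(("top","t0"),("scene","s0")):
    im=cv2.imread(f"pics/{f}.png")[:,:,::-1].copy()
    for nm,lo,hi in(("red",(0,200,80),(4,255,255)),("orange",(8,180,100),(18,255,255))):
        print(n,nm)
        for c,s,r in blobs(im,lo,hi):print("  ",c,s,np.round(plane(n,c,.1485 if nm=="red" else .156),3) if n=="top" else "")
a=cv2.imread("pics/t0.png")
A=cv2.resize(a[195:280,190:300],None,fx=5,fy=5,interpolation=2);B=cv2.resize(a[205:275,375:480],None,fx=5,fy=5,interpolation=2)
B=cv2.copyMakeBorder(B,0,A.shape[0]-B.shape[0],0,0,0)[:, :]
s=cv2.imread("pics/s0.png");C=cv2.resize(s[160:250,325:420],None,fx=3,fy=3);
cv2.imwrite("pics/c1.png",cv2.resize(np.hstack([A,B]),(800,int(800*425/1075))))
E
```

```text
['PlanningError', 'camera_info', 'get_image', 'grip_point_offset', 'observe', 'sign_off'] 0.0188
top red
   [152.6, 104.9] [152, 103, 3, 5, 10] [0.759 0.388 0.148]
   [200.7, 112.6] [195, 109, 12, 8, 81] [0.743 0.302 0.148]
   [159.2, 146.8] [158, 145, 3, 5, 13] [0.682 0.377 0.148]
   [100.2, 208.0] [99, 206, 3, 5, 13] [0.575 0.48  0.148]
   [210.0, 214.0] [209, 212, 3, 5, 15] [0.559 0.288 0.148]
   [147.5, 219.3] [142, 215, 12, 10, 91] [0.553 0.397 0.148]
   [251.0, 236.4] [246, 233, 11, 8, 85] [0.517 0.216 0.148]
   [107.6, 251.9] [106, 250, 4, 5, 13] [0.497 0.467 0.148]
   [208.9, 257.9] [208, 256, 3, 5, 14] [0.481 0.29  0.148]
   [366.2, 304.8] [364, 303, 5, 5, 19] [0.391 0.015 0.148]
   [10.1, 392.1] [2, 384, 18, 16, 101] [0.264 0.629 0.148]
top orange
   [395.9, 241.2] [392, 236, 9, 11, 38] [ 0.501 -0.041  0.156]
   [459.0, 240.5] [452, 238, 15, 6, 90] [ 0.499 -0.154  0.156]
scene red
   [192.1, 4.9] [147, 3, 90, 4, 94] 
   [312.0, 4.6] [287, 4, 51, 2, 51] 
   [355.3, 5.1] [339, 5, 32, 2, 34] 
   [61.4, 9.5] [0, 7, 123, 6, 140] 
   [134.5, 7.0] [124, 7, 22, 1, 22] 
   [404.0, 6.0] [374, 6, 61, 1, 61] 
   [451.5, 7.0] [447, 7, 10, 1, 10] 
   [210.1, 104.3] [196, 79, 30, 41, 584] 
   [208.0, 80.4] [202, 79, 15, 5, 41] 
   [471.8, 152.8] [452, 148, 41, 10, 72] 
   [362.6, 178.6] [358, 171, 10, 17, 116] 
   [450.6, 177.8] [446, 171, 10, 16, 103] 
   [479.8, 221.2] [478, 219, 4, 6, 12] 
   [454.8, 234.5] [448, 225, 14, 22, 178] 
   [514.4, 247.3] [512, 245, 5, 6, 13] 
scene orange
   [180.1, 189.5] [172, 180, 17, 20, 263] 
   [235.8, 204.7] [231, 199, 9, 15, 43]
```

View pics/c1.png

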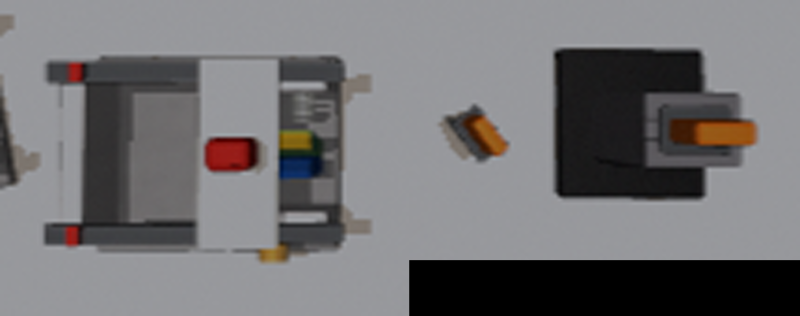

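```bash
python3 - <<'E'
from h import *
print("knob",two((251,236.4),(362.6,178.6)));print("gauge",two((459,240.5),(180.1,189.5)))
a,b=plane("top",(208.9,257.9),.113),plane("top",(210,214),.113)
d=b-a;print("stops",a,b,np.linalg.norm(d),"yaw",np.degrees(np.arctan2(d[1],d[0])))
im=cv2.imread("pics/t0.png")[:,:,::-1].copy()
for c,s,r in blobs(im,(8,180,100),(18,255,255)):print(c,r)
# handle long axis & black foot
m=cv2.inRange(im,(0,0,0),(45,45,45));m[:, :400]=0;m[:200]=0;m[280:]=0;m[:,480:]=0
p=np.argwhere(m)[:,::-1].astype(np.float32);r=cv2.minAreaRect(p);bx=cv2.boxPoints(r);W=np.array([plane("top",q,.005) for q in bx]);print("foot",W.round(3).tolist(),W.mean(0))
o=R.from_rotvec(observe()["ee_rot"]).as_matrix();print("tool y",o[:,1],np.degrees(np.arctan2(o[1,1],o[0,1])))
E
```

```text
knob (array([0.51653518, 0.2176889 , 0.13126992]), np.float64(0.0008182270207139663))
gauge (array([ 0.49829185, -0.16001777,  0.13613568]), np.float64(0.003320678629335146))
stops [0.47873969 0.29916593 0.113     ] [0.56007147 0.29632297 0.113     ] 0.08138144694225014 yaw -2.001963099075776
[395.9, 241.2] ((395.9200134277344, 241.05999755859375), (10.399999618530273, 3.4000000953674316), 53.13010025024414)
[459.0, 240.5] ((459.0, 240.5), (5.0, 14.0), 90.0)
foot [[0.459, -0.112, 0.005], [0.543, -0.115, 0.005], [0.54, -0.214, 0.005], [0.456, -0.209, 0.005]] [ 0.49971252 -0.16239734  0.005     ]
tool y [ 0.37168762  0.92835684 -0.00137697] 68.18024322858965
```

Clamp at (252,237) confirmed nearest: yaw about -2°, blue plate on the -x side, end stops on +y, knob at (0.5165, 0.2177). The stand gauge has the bigger handle, at (0.498, -0.160). I'll go above the knob.

{"method": "drive_tool", "body": {"increments": [{"tx":0.71,"ty":-0.905,"tz":0.02,"turn":-1,"grip":-1},{"tx":0.71,"ty":-0.905,"tz":0.02,"turn":-1,"grip":-1},{"tx":0.71,"ty":-0.905,"tz":0.02,"turn":-1,"grip":-1},{"tx":0.71,"ty":-0.905,"tz":0.02,"turn":-1,"grip":-1},{"tx":0.71,"ty":-0.905,"tz":0.02,"turn":-1,"grip":-1},{"tx":0.71,"ty":-0.905,"tz":0.02,"turn":-1,"grip":-1},{"tx":0.71,"ty":-0.905,"tz":0.02,"turn":-1,"grip":-1},{"tx":0.71,"ty":-0.905,"tz":0.02,"turn":-1,"grip":-1},{"tx":0.71,"ty":-0.905,"tz":0.02,"turn":-1,"grip":-1},{"tx":0.71,"ty":-0.905,"tz":0.02,"turn":-1,"grip":-1},{"tx":0.71,"ty":-0.905,"tz":0.02,"turn":-1,"grip":-1},{"tx":0.71,"ty":-0.905,"tz":0.02,"turn":-1,"grip":-1},{"tx":0.71,"ty":-0.905,"tz":0.02,"turn":-1,"grip":-1},{"tx":0.71,"ty":-0.905,"tz":0.02,"turn":-1,"grip":-1},{"tx":0.71,"ty":-0.905,"tz":0.02,"turn":-1,"grip":-1},{"tx":0.71,"ty":-0.905,"tz":0.02,"turn":-1,"grip":-1}], "newtons": 20}}

```text
clock: 1.7
position: [0.5158, 0.2184, 0.234]
ee_rot: [-2.055, -2.375, 0.002]
force: [1.3, 0.5, 1.3]
width: 0.999
```

{"method": "drive_tool", "body": {"increments": [{"turn":-0.17,"tz":-0.1,"grip":-1},{"turn":-0.17,"tz":-0.2,"grip":-1},{"turn":-0.17,"tz":-0.285,"grip":-1},{"turn":-0.17,"tz":-0.285,"grip":-1},{"turn":-0.17,"tz":-0.285,"grip":-1},{"turn":-0.17,"tz":-0.285,"grip":1},{"turn":-0.17,"tz":-0.285,"grip":1},{"turn":-0.17,"tz":-0.285,"grip":1},{"turn":-0.17,"tz":-0.285,"grip":1},{"turn":-0.17,"tz":-0.285,"grip":1},{"turn":-0.17,"tz":-0.285,"grip":1},{"turn":-0.17,"tz":-0.285,"grip":1}]}}

```text
invalid input
```

{"method": "drive_tool", "body": {"increments": [{"tx":0,"ty":0,"turn":-0.17,"tz":-0.1,"grip":-1},{"tx":0,"ty":0,"turn":-0.17,"tz":-0.2,"grip":-1},{"tx":0,"ty":0,"turn":-0.17,"tz":-0.285,"grip":-1},{"tx":0,"ty":0,"turn":-0.17,"tz":-0.285,"grip":-1},{"tx":0,"ty":0,"turn":-0.17,"tz":-0.285,"grip":-1},{"tx":0,"ty":0,"turn":-0.17,"tz":-0.285,"grip":1},{"tx":0,"ty":0,"turn":-0.17,"tz":-0.285,"grip":1},{"tx":0,"ty":0,"turn":-0.17,"tz":-0.285,"grip":1},{"tx":0,"ty":0,"turn":-0.17,"tz":-0.285,"grip":1},{"tx":0,"ty":0,"turn":-0.17,"tz":-0.285,"grip":1},{"tx":0,"ty":0,"turn":-0.17,"tz":-0.285,"grip":1},{"tx":0,"ty":0,"turn":-0.17,"tz":-0.285,"grip":1}], "newtons": 20}}

```text
clock: 2.9
position: [0.5158, 0.2184, 0.12]
ee_rot: [-2.258, -2.182, 0.002]
force: [-0.8, 0.4, -0.5]
width: 0.442
```

{"method": "drive_tool", "body": {"increments": [{"tx":0,"ty":0,"turn":0,"tz":0,"grip":1},{"tx":0,"ty":0,"turn":0,"tz":0,"grip":1},{"tx":0,"ty":0,"turn":0,"tz":0,"grip":1},{"tx":0,"ty":0,"turn":0,"tz":0,"grip":1},{"tx":0,"ty":0,"turn":0,"tz":0,"grip":1},{"tx":0,"ty":0,"turn":0,"tz":0,"grip":1},{"tx":0,"ty":0,"turn":0,"tz":0,"grip":1}]}}

```text
clock: 3.6
position: [0.5172, 0.2183, 0.1202]
ee_rot: [2.259, 2.183, 0.001]
force: [5.6, 0.3, -4.5]
width: 0.175
```

{"method": "drive_tool", "body": {"increments": [{"tx":0.002,"ty":0.03,"turn":0,"tz":0,"grip":1},{"tx":0.003,"ty":0.06,"turn":0,"tz":0,"grip":1},{"tx":0.004,"ty":0.09,"turn":0,"tz":0,"grip":1},{"tx":0.005,"ty":0.12,"turn":0,"tz":0,"grip":1},{"tx":0.006,"ty":0.133,"turn":0,"tz":0,"grip":1},{"tx":0.006,"ty":0.133,"turn":0,"tz":0,"grip":1}]}}

```text
clock: 4.2
position: [0.5188, 0.2742, 0.1202]
ee_rot: [-2.256, -2.185, -0.002]
force: [-4.7, 2.5, 4.4]
width: 0.172
```

{"method": "drive_tool", "body": {"increments": [{"tx":0,"ty":0.005,"turn":0,"tz":0,"grip":1},{"tx":0,"ty":0.01,"turn":0,"tz":0,"grip":1},{"tx":0,"ty":0.015,"turn":0,"tz":0,"grip":1},{"tx":0,"ty":0.02,"turn":0,"tz":0,"grip":1},{"tx":0,"ty":0.02,"turn":0,"tz":0,"grip":1}]}}

```text
clock: 4.7
position: [0.5188, 0.2764, 0.12]
ee_rot: [2.259, 2.179, -0.008]
force: [-5.6, -17.9, 13.1]
width: 0.175
```

{"method": "drive_tool", "body": {"increments": [{"tx":0,"ty":0.004,"turn":0,"tz":0,"grip":1},{"tx":0,"ty":0.008,"turn":0,"tz":0,"grip":1},{"tx":0,"ty":0.01,"turn":0,"tz":0,"grip":1},{"tx":0,"ty":0.01,"turn":0,"tz":0,"grip":1}]}}

```text
clock: 5.1
position: [0.5188, 0.2762, 0.1201]
ee_rot: [2.26, 2.175, -0.015]
force: [-4.5, -13.8, 10.9]
width: 0.173
```

{"method": "drive_tool", "body": {"increments": [{"tx":0,"ty":0,"turn":0,"tz":0,"grip":-1},{"tx":0,"ty":0,"turn":0,"tz":0,"grip":-1},{"tx":0,"ty":0,"turn":0,"tz":0,"grip":-1},{"tx":0,"ty":0,"turn":0,"tz":0.1,"grip":-1},{"tx":0,"ty":0,"turn":0,"tz":0.2,"grip":-1},{"tx":0,"ty":0,"turn":0,"tz":0.3,"grip":-1},{"tx":-0.02,"ty":-0.125,"turn":0,"tz":0.35,"grip":-1},{"tx":-0.04,"ty":-0.25,"turn":0,"tz":0.35,"grip":-1},{"tx":-0.04,"ty":-0.375,"turn":0,"tz":0.35,"grip":-1},{"tx":-0.05,"ty":-0.5,"turn":0,"tz":0.35,"grip":-1},{"tx":-0.05,"ty":-0.625,"turn":0,"tz":0.35,"grip":-1},{"tx":-0.05,"ty":-0.75,"turn":0,"tz":0.35,"grip":-1},{"tx":-0.05,"ty":-0.75,"turn":0,"tz":0.35,"grip":-1},{"tx":-0.05,"ty":-0.75,"turn":0,"tz":0.35,"grip":-1}]}}

```text
clock: 6.5
position: [0.4991, -0.025, 0.2604]
ee_rot: [2.264, 2.17, -0.013]
force: [0.0, 0.6, -0.1]
width: 0.999
```

```bash
python3 - <<'E'
from h import *
print(observe()["position"])
b=get_image("top");s=get_image("scene");cv2.imwrite("pics/t1.png",b[:,:,::-1]);cv2.imwrite("pics/s1.png",s[:,:,::-1])
for n,i in(("top",b),("scene",s)):
  for k,lo,hi in(("red",(0,200,80),(4,255,255)),("or",(8,180,100),(18,255,255))):
    for c,st,r in blobs(i,lo,hi,12):print(n,k,c,st)
A=cv2.resize(b[195:280,190:300,::-1],None,fx=5,fy=5,interpolation=2)
cv2.imwrite("pics/c2.png",A)
E
```

```text
[ 0.49910775 -0.02500249  0.26037932]
top red [152.8, 105.1] [152, 103, 3, 5, 12]
top red [200.6, 112.7] [195, 109, 12, 9, 84]
top red [159.4, 146.8] [158, 145, 4, 5, 13]
top red [100.3, 208.1] [99, 206, 4, 5, 14]
top red [209.9, 213.9] [209, 212, 3, 5, 14]
top red [147.6, 219.4] [142, 215, 12, 10, 93]
top red [218.5, 236.3] [213, 232, 12, 9, 96]
top red [107.7, 251.9] [106, 250, 4, 5, 14]
top red [208.9, 257.7] [208, 256, 3, 5, 13]
top red [366.2, 304.8] [364, 303, 5, 5, 19]
top red [10.3, 391.9] [2, 384, 19, 16, 112]
scene red [170.3, 5.6] [147, 5, 47, 2, 49]
scene red [299.3, 4.4] [260, 4, 79, 2, 82]
scene red [386.4, 5.7] [340, 5, 95, 2, 98]
scene red [71.7, 9.2] [0, 7, 146, 6, 162]
scene red [461.5, 7.0] [447, 7, 30, 1, 30]
scene red [208.7, 104.2] [196, 79, 30, 41, 522]
scene red [469.0, 152.1] [452, 148, 35, 9, 66]
scene red [388.6, 176.2] [384, 169, 10, 16, 109]
scene red [450.7, 177.8] [446, 171, 10, 16, 98]
scene red [479.8, 221.4] [478, 219, 4, 6, 13]
scene red [454.9, 233.7] [448, 225, 14, 21, 160]
scene red [514.2, 247.2] [512, 245, 5, 6, 12]
scene or [180.1, 189.4] [172, 180, 17, 20, 263]
scene or [235.0, 204.1] [231, 199, 8, 16, 39]
```

View pics/c2.png

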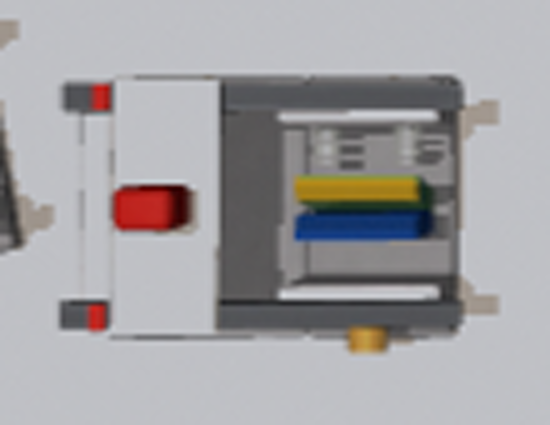

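```bash
python3 - <<'E'
from h import *
k,e=two((218.5,236.3),(388.6,176.2));print("knob",k,e)
th=np.radians(-2);ex=np.array([np.cos(th),np.sin(th),0]);ey=np.array([-np.sin(th),np.cos(th),0])
# rail edges yaw from the top picture: use whole-rail outer edges, print fits
b=cv2.imread("pics/t1.png")[195:280,190:300].astype(int)
h=cv2.cvtColor(b.astype(np.uint8),cv2.COLOR_BGR2HSV)
for nm,lo,hi in(("blue",(105,150,40),(125,255,255)),("yel",(18,150,80),(32,255,255)),("green",(33,100,20),(95,255,255))):
  m=cv2.inRange(h,lo,hi);m[60:]=0;p=np.argwhere(m)[:,::-1]+[190,195]
  if len(p)<4: continue
  print(nm,p.min(0),p.max(0),p.mean(0).round(1),len(p),cv2.minAreaRect(p.astype(np.float32)))
  print([plane("top",q,.103)[:2].round(4).tolist() for q in (p.min(0)-.0,p.max(0)+0.)])
for y,x in((x_) for x_ in [(.5,0)]): pass
M=k-.070*ey-.003*ex;print("mouth from knob",M,"fingers knob", np.array([.5188,.2762])-.07*ey[:2]-.003*ex[:2])
g=cv2.cvtColor(b.astype(np.uint8),cv2.COLOR_BGR2GRAY).astype(int)
for c in (46,55,60,80,85):print(c+190,[ (r+195) for r in range(84) if abs(g[r+1,c]-g[r,c])>35])
for r in range(34,52):print(r+195,[b[r,c].tolist() for c in (62,72,80)])
E
```

```text
knob [0.5183013  0.27581962 0.13216812] 0.0017013790672374353
blue [249 237] [275 242] [262.3 239.7] 146 ((262.0, 239.5), (5.0, 26.0), 90.0)
[[0.5149, 0.226], [0.5041, 0.1772]]
yel [249 231] [273 234] [261.  232.5] 98 ((261.0, 232.5), (3.0, 24.0), 90.0)
[[0.5262, 0.2259], [0.5193, 0.1807]]
green [251 230] [275 236] [264.5 235.2] 49 ((263.0, 233.0), (6.0, 24.0), 90.0)
[[0.528, 0.2221], [0.5154, 0.177]]
mouth from knob [0.51286016 0.20596696 0.13216812] fingers knob [0.51335886 0.20634734]
236 [209, 254, 255, 260, 262]
245 [209, 254, 255, 260, 262]
250 [209, 216, 217, 218, 219, 220, 234, 235, 237, 242, 251, 254, 255, 260]
270 [209, 216, 218, 234, 242, 249, 251, 254, 262, 263]
275 [209, 216, 218, 221, 222, 223, 224, 227, 231, 242, 249, 251, 253, 254, 262]
229 [[130, 130, 133], [136, 136, 138], [137, 137, 140]]
230 [[65, 143, 139], [66, 146, 140], [68, 146, 141]]
231 [[27, 140, 179], [27, 140, 180], [28, 140, 180]]
232 [[26, 129, 165], [26, 129, 166], [26, 129, 165]]
233 [[24, 124, 160], [24, 125, 161], [25, 125, 161]]
234 [[24, 124, 160], [26, 125, 160], [24, 123, 159]]
235 [[39, 78, 70], [32, 63, 54], [31, 64, 54]]
236 [[62, 74, 57], [35, 52, 28], [37, 52, 29]]
237 [[82, 68, 60], [47, 29, 9], [66, 32, 11]]
238 [[107, 51, 17], [106, 51, 17], [107, 51, 17]]
239 [[107, 51, 15], [106, 50, 14], [106, 50, 15]]
240 [[108, 51, 17], [108, 52, 19], [108, 52, 18]]
241 [[128, 61, 22], [127, 60, 21], [126, 60, 20]]
242 [[133, 65, 27], [127, 63, 28], [128, 65, 30]]
243 [[142, 122, 112], [146, 125, 116], [136, 136, 137]]
244 [[133, 132, 135], [137, 135, 139], [136, 134, 137]]
245 [[134, 132, 136], [136, 135, 138], [136, 136, 138]]
246 [[133, 132, 134], [137, 136, 138], [135, 135, 137]]
```

Cover sits against both red stops (crop around (100,97) and (97,315)). The throat is visible at about column 262, row 236, giving a mouth at about (0.514, 0.206). Next the gauge.

{"method": "drive_tool", "body": {"increments": [{"tx":0,"ty":-0.12,"turn":0,"tz":0,"grip":-1},{"tx":-0.002,"ty":-0.24,"turn":0,"tz":0,"grip":-1},{"tx":-0.003,"ty":-0.333,"turn":0,"tz":-0.05,"grip":-1},{"tx":-0.003,"ty":-0.333,"turn":0,"tz":-0.15,"grip":-1},{"tx":-0.003,"ty":-0.333,"turn":0,"tz":-0.25,"grip":-1},{"tx":-0.003,"ty":-0.333,"turn":0,"tz":-0.32,"grip":-1},{"tx":-0.003,"ty":-0.333,"turn":0,"tz":-0.353,"grip":-1},{"tx":-0.003,"ty":-0.333,"turn":0,"tz":-0.353,"grip":-1},{"tx":-0.003,"ty":-0.333,"turn":0,"tz":-0.353,"grip":1},{"tx":-0.003,"ty":-0.333,"turn":0,"tz":-0.353,"grip":1},{"tx":-0.003,"ty":-0.333,"turn":0,"tz":-0.353,"grip":1},{"tx":-0.003,"ty":-0.333,"turn":0,"tz":-0.353,"grip":1},{"tx":-0.003,"ty":-0.333,"turn":0,"tz":-0.353,"grip":1},{"tx":-0.003,"ty":-0.333,"turn":0,"tz":-0.353,"grip":1},{"tx":-0.003,"ty":-0.333,"turn":0,"tz":-0.353,"grip":1},{"tx":-0.003,"ty":-0.333,"turn":0,"tz":-0.353,"grip":1},{"tx":-0.003,"ty":-0.333,"turn":0,"tz":-0.353,"grip":1},{"tx":-0.003,"ty":-0.333,"turn":0,"tz":-0.353,"grip":1},{"tx":-0.003,"ty":-0.333,"turn":0,"tz":-0.353,"grip":1}], "newtons": 20}}

```text
clock: 8.5
position: [0.498, -0.1554, 0.1188]
ee_rot: [2.259, 2.176, -0.014]
force: [-0.0, -0.2, 0.7]
width: 0.128
```

{"method": "drive_tool", "body": {"increments": [{"tx":0,"ty":0,"turn":0,"tz":0,"grip":1},{"tx":0,"ty":0,"turn":0,"tz":0,"grip":1},{"tx":0,"ty":0,"turn":0,"tz":0,"grip":1},{"tx":0,"ty":0,"turn":0,"tz":0,"grip":1}], "newtons": 45}}

```text
clock: 8.9
position: [0.498, -0.1554, 0.1188]
ee_rot: [2.259, 2.176, -0.014]
force: [-0.5, -0.1, -1.1]
width: 0.13
```

{"method": "drive_tool", "body": {"increments": [{"tx":0,"ty":0,"turn":0,"tz":0.05,"grip":1},{"tx":0,"ty":0,"turn":0,"tz":0.12,"grip":1},{"tx":0,"ty":0,"turn":0,"tz":0.2,"grip":1},{"tx":0,"ty":0,"turn":0,"tz":0.27,"grip":1},{"tx":0,"ty":0,"turn":0,"tz":0.3,"grip":1},{"tx":0,"ty":0,"turn":0,"tz":0.3,"grip":1},{"tx":0.005,"ty":0.08,"turn":0,"tz":0.3,"grip":1},{"tx":0.01,"ty":0.18,"turn":0,"tz":0.3,"grip":1},{"tx":0.015,"ty":0.28,"turn":0,"tz":0.3,"grip":1},{"tx":0.02,"ty":0.38,"turn":0,"tz":0.3,"grip":1},{"tx":0.025,"ty":0.48,"turn":0,"tz":0.3,"grip":1},{"tx":0.03,"ty":0.58,"turn":0,"tz":0.3,"grip":1},{"tx":0.035,"ty":0.68,"turn":0,"tz":0.3,"grip":1},{"tx":0.04,"ty":0.78,"turn":0,"tz":0.3,"grip":1},{"tx":0.04,"ty":0.86,"turn":0,"tz":0.3,"grip":1},{"tx":0.04,"ty":0.911,"turn":0,"tz":0.3,"grip":1},{"tx":0.04,"ty":0.911,"turn":0,"tz":0.3,"grip":1},{"tx":0.04,"ty":0.911,"turn":0,"tz":0.3,"grip":1}]}}

```text
clock: 10.7
position: [0.5132, 0.2087, 0.237]
ee_rot: [2.258, 2.178, -0.018]
force: [0.1, -0.9, -0.7]
width: 0.13
```

```bash
python3 - <<'E'
from h import *
o=observe();print(o["position"],o["ee_rot"],o["force"],o["width"])
b=get_image("top");s=get_image("scene");cv2.imwrite("pics/t2.png",b[:,:,::-1]);cv2.imwrite("pics/s2.png",s[:,:,::-1])
A=cv2.resize(b[190:290,190:310,::-1],(480,400),interpolation=2);B=cv2.resize(s[110:250,310:420,::-1],(314,400),interpolation=2)
cv2.imwrite("pics/c3.png",np.hstack([A,B]))
E
```

```text
[0.51317669 0.20867684 0.23704297] [ 2.25831513  2.17755782 -0.01816033] [ 0.09040757 -0.89123038 -0.72130473] 0.13018687746370908
```

View pics/c3.png

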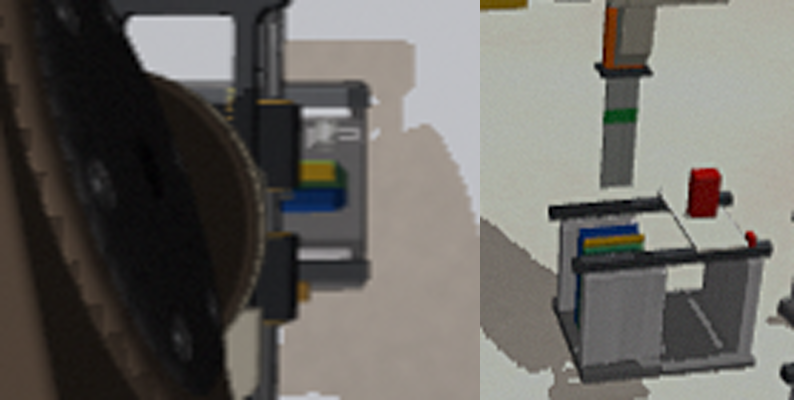

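```bash
python3 - <<'E'
from h import *
f=lambda c,r:(310+(c-480)/2.855,110+r/2.857)
def planex(p,x):
    e,d=ray("scene",p);return e+d*(x-e[0])/d[0]
for c,r in((601,186),(635,188),(606,115),(637,115),(611,38),):print("blade",planex(f(c,r),.513).round(4))
for c,r in((580,237),(638,237),(586,239),(643,237)):print("rim",plane("scene",f(c,r),.103).round(4),planex(f(c,r),.515).round(4))
for c,r in((580,227),(637,224),(586,247),(644,245)):print("edges",plane("scene",f(c,r),.103).round(4))
print("proj mouth",[proj("scene",(x,.206,.103)).round(1) for x in(.505,.514,.523)], "in crop", [( (proj("scene",(x,.206,.103))-[310,110])*2.856+[480,0]).round(0) for x in (.505,.514,.523)])
E
```

```text
blade [0.513  0.1953 0.14  ]
blade [0.513  0.2218 0.1357]
blade [0.513  0.1961 0.1966]
blade [0.513  0.2194 0.1946]
blade [0.513  0.1967 0.2535]
rim [0.5212 0.1784 0.103 ] [0.515  0.1802 0.0994]
rim [0.5297 0.2211 0.103 ] [0.515  0.2264 0.0943]
rim [0.525 0.182 0.103] [0.515  0.185  0.0971]
rim [0.5305 0.2248 0.103 ] [0.515  0.2304 0.0939]
edges [0.5061 0.1825 0.103 ]
edges [0.5101 0.2266 0.103 ]
edges [0.5366 0.1789 0.103 ]
edges [0.5422 0.2218 0.103 ]
proj mouth [array([355.3, 188.2]), array([356.5, 190.1]), array([357.7, 192.1])] in crop [array([609., 223.]), array([613., 229.]), array([616., 235.])]
```

```bash
python3 - <<'E'
from h import *
for r in(230.2,235.5,240.6):print(plane("top",(262,r),.103).round(4))
for x in(.505,.515,.525):print(proj("scene",(x,.205,.103)).round(1))
b=cv2.imread("pics/s2.png")
for r in range(186,206):print(r,[b[r,c].tolist() for c in(352,358,363)])
E
```

```text
[0.527  0.2013 0.103 ]
[0.517  0.2015 0.103 ]
[0.5074 0.2017 0.103 ]
[354.9 188.2]
[356.2 190.4]
[357.5 192.6]
186 [[87, 88, 89], [107, 107, 109], [136, 137, 142]]
187 [[105, 107, 110], [107, 110, 114], [171, 167, 168]]
188 [[100, 97, 96], [104, 98, 103], [121, 104, 98]]
189 [[97, 65, 52], [84, 31, 1], [80, 29, 0]]
190 [[84, 35, 2], [83, 33, 0], [85, 31, 0]]
191 [[88, 38, 5], [89, 33, 0], [77, 51, 34]]
192 [[80, 47, 35], [77, 66, 80], [33, 77, 94]]
193 [[38, 83, 97], [4, 100, 133], [4, 93, 123]]
194 [[14, 94, 125], [4, 80, 107], [7, 68, 83]]
195 [[16, 71, 84], [27, 67, 65], [45, 84, 54]]
196 [[41, 81, 51], [58, 87, 34], [52, 78, 24]]
197 [[56, 79, 27], [44, 60, 16], [32, 41, 14]]
198 [[42, 51, 27], [38, 46, 31], [40, 40, 34]]
199 [[53, 54, 44], [58, 54, 56], [63, 61, 61]]
200 [[62, 60, 60], [55, 51, 51], [59, 53, 52]]
201 [[60, 58, 55], [42, 37, 38], [29, 31, 29]]
202 [[28, 29, 28], [33, 31, 32], [24, 29, 26]]
203 [[32, 31, 31], [30, 28, 29], [40, 38, 37]]
204 [[33, 32, 31], [58, 55, 58], [80, 78, 78]]
205 [[74, 75, 74], [103, 103, 104], [112, 113, 114]]
```

Scene crop: blade (columns 601-635) hangs at y ≈ 0.208 over the rim (580-643, middle y ≈ 0.205). Knob contact puts the mouth at x ≈ 0.5137. I'll lower gently into the flare.

{"method": "drive_tool", "body": {"increments": [{"tx":0.002,"ty":-0.006,"turn":0,"tz":-0.025,"grip":1},{"tx":0.002,"ty":-0.006,"turn":0,"tz":-0.05,"grip":1},{"tx":0.002,"ty":-0.006,"turn":0,"tz":-0.075,"grip":1},{"tx":0.002,"ty":-0.006,"turn":0,"tz":-0.095,"grip":1},{"tx":0.002,"ty":-0.006,"turn":0,"tz":-0.11,"grip":1},{"tx":0.002,"ty":-0.006,"turn":0,"tz":-0.12,"grip":1},{"tx":0.002,"ty":-0.006,"turn":0,"tz":-0.12,"grip":1}]}}

```text
clock: 11.5
position: [0.5143, 0.2051, 0.1893]
ee_rot: [2.261, 2.175, -0.018]
force: [0.1, -0.9, -1.5]
width: 0.125
```

```bash
python3 - <<'E'
from h import *
o=observe();print(o["position"],o["ee_rot"],o["force"],o["ft_torque"])
s=get_image("scene");cv2.imwrite("pics/s3.png",s[:,:,::-1])
B=cv2.resize(s[130:220,315:415,::-1],(600,540),interpolation=2)
cv2.imwrite("pics/c4.png",B)
E
```

```text
[0.51432896 0.20505432 0.18934973] [ 2.26069873  2.17477154 -0.01757551] [ 0.13434848 -0.87117122 -1.48429251] [-0.03872778 -0.00392217 -0.01376094]
```

View pics/c4.png

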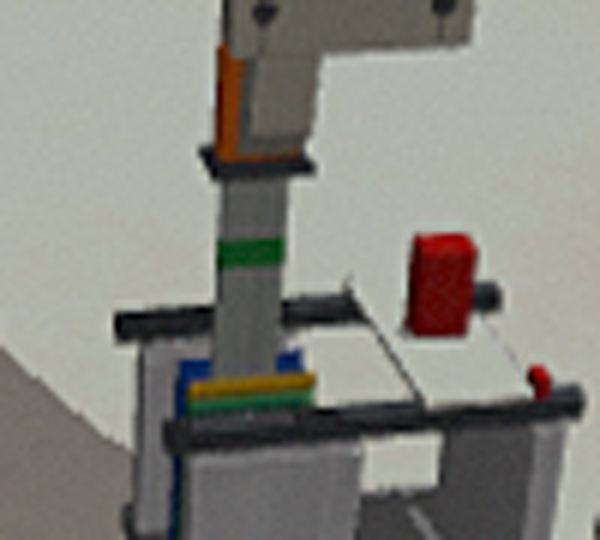

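The blade (crop columns 215-285) has entered between the blue plate and the yellow-topped green one, with no force. I'll continue slowly.

{"method": "drive_tool", "body": {"increments": [{"tx":0,"ty":0,"turn":0,"tz":-0.0125,"grip":1},{"tx":0,"ty":0,"turn":0,"tz":-0.025,"grip":1},{"tx":0,"ty":0,"turn":0,"tz":-0.0375,"grip":1},{"tx":0,"ty":0,"turn":0,"tz":-0.05,"grip":1},{"tx":0,"ty":0,"turn":0,"tz":-0.05,"grip":1},{"tx":0,"ty":0,"turn":0,"tz":-0.05,"grip":1}]}}

```text
clock: 12.15
position: [0.5145, 0.205, 0.1696]
ee_rot: [2.261, 2.175, -0.017]
force: [0.1, -0.9, -0.3]
width: 0.129
```

```bash
python3 -c "
from h import *
o=observe();print(o['position'],o['force'],o['ft_torque'])"
```

```text
[0.5145077  0.20503527 0.16964277] [ 0.10334933 -0.94178258 -0.25657478] [-0.08386208  0.03604244  0.01752281]
```

{"method": "drive_tool", "body": {"increments": [{"tx":0,"ty":0,"turn":0,"tz":-0.01,"grip":1},{"tx":0,"ty":0,"turn":0,"tz":-0.02,"grip":1},{"tx":0,"ty":0,"turn":0,"tz":-0.02,"grip":1},{"tx":0,"ty":0,"turn":0,"tz":-0.02,"grip":1}]}}

```text
clock: 12.55
position: [0.5144, 0.205, 0.1614]
ee_rot: [2.261, 2.175, -0.018]
force: [0.1, 0.6, -2.8]
width: 0.128
```

{"method": "drive_tool", "body": {"increments": [{"tx":0,"ty":0,"turn":0,"tz":-0.01,"grip":1},{"tx":0,"ty":0,"turn":0,"tz":-0.02,"grip":1},{"tx":0,"ty":0,"turn":0,"tz":-0.02,"grip":1},{"tx":0,"ty":0,"turn":0,"tz":-0.02,"grip":1}]}}

```text
clock: 12.95
position: [0.5144, 0.2051, 0.153]
ee_rot: [2.26, 2.175, -0.018]
force: [2.0, 0.9, -3.7]
width: 0.127
```

```bash
python3 -c "
from h import *
o=observe();print(o['position'],o['force'],o['ft_torque'])"
```

```text
[0.51441367 0.20514002 0.15304152] [ 2.00467023  0.94048767 -3.69022045] [ 0.2813755  -0.49053467  0.12693885]
```

```bash
python3 - <<'E'
from h import *
for i in range(8):
    s=get_image("scene");o=observe();print(o['force'].round(2),o['ft_torque'].round(3))
cv2.imwrite("pics/s4.png",s[:,:,::-1])
cv2.imwrite("pics/c5.png",cv2.resize(s[140:215,330:400,::-1],(560,600),interpolation=2))
E
```

```text
[ 2.56  1.7  -4.62] [ 0.29  -0.471  0.13 ]
[ 2.12  1.39 -5.97] [ 0.329 -0.5    0.135]
[ 2.21  1.3  -4.68] [ 0.342 -0.55   0.11 ]
[ 2.48  1.56 -6.65] [ 0.288 -0.544  0.118]
[ 2.11  1.85 -4.77] [ 0.34  -0.532  0.132]
[ 1.97  0.83 -5.48] [ 0.32  -0.506  0.174]
[ 1.77  1.55 -5.17] [ 0.328 -0.516  0.092]
[ 2.84  1.28 -5.71] [ 0.285 -0.526  0.124]
```

View pics/c5.png

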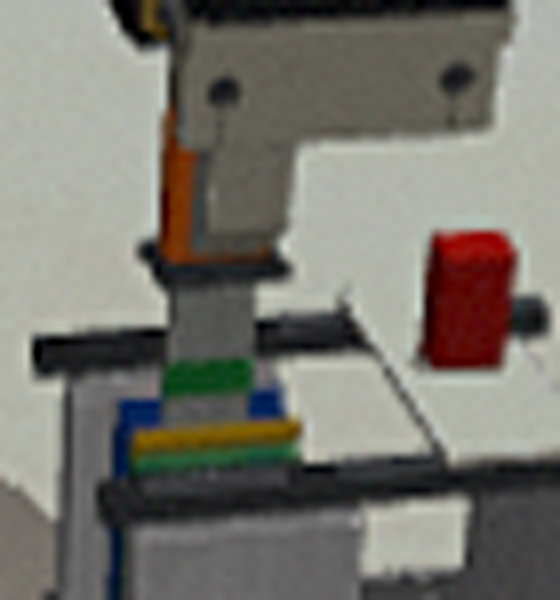

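Band (crop rows 361-395) is still about 3 mm above the rim, and drag has begun at about 5 N. I'll go 7 mm further down, with a small +x shift to relieve the side force.

{"method": "drive_tool", "body": {"increments": [{"tx":0.001,"ty":0,"turn":0,"tz":-0.004,"grip":1},{"tx":0.002,"ty":0,"turn":0,"tz":-0.008,"grip":1},{"tx":0.002,"ty":0,"turn":0,"tz":-0.012,"grip":1},{"tx":0.002,"ty":0,"turn":0,"tz":-0.015,"grip":1},{"tx":0.002,"ty":0,"turn":0,"tz":-0.017,"grip":1},{"tx":0.002,"ty":0,"turn":0,"tz":-0.017,"grip":1}]}}

```text
clock: 13.95
position: [0.5155, 0.205, 0.1469]
ee_rot: [2.261, 2.174, -0.017]
force: [0.2, -1.0, 5.0]
width: 0.125
```

```bash
python3 - <<'E'
from h import *
for i in range(4):
    s=get_image("scene");o=observe();print(o['position'],o['force'].round(2),o['ft_torque'].round(3),o['width'])
cv2.imwrite("pics/s5.png",s[:,:,::-1])
b=get_image("top");cv2.imwrite("pics/t5.png",b[:,:,::-1])
A=cv2.resize(s[140:215,330:400,::-1],(400,429),interpolation=2);B=cv2.resize(b[195:270,190:260,::-1],(400,429),interpolation=2)
cv2.imwrite("pics/c6.png",np.hstack([A,B]))
E
```

```text
[0.51545882 0.20505812 0.1468861 ] [0.57 0.42 5.79] [0.025 0.028 0.185] 0.12843048719197778
[0.5154501  0.20506994 0.14689217] [-0.16  0.63  4.39] [-0.064 -0.033  0.105] 0.12710951336246512
[0.5154472  0.20508736 0.14689495] [0.36 0.33 5.63] [-0.046  0.047  0.154] 0.13243119025294708
[0.51544703 0.20509936 0.14687689] [0.19 0.42 6.04] [-0.002 -0.019  0.164] 0.12834881485976113
```

View pics/c6.png

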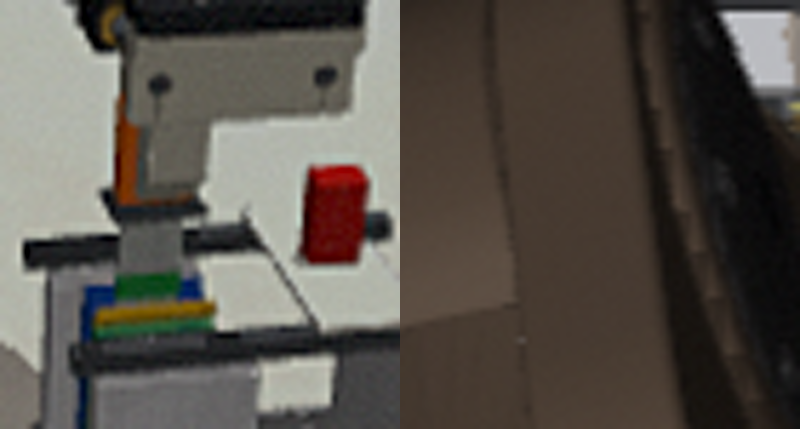

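{"method": "drive_tool", "body": {"increments": [{"tx":0,"ty":0,"turn":0,"tz":-0.003,"grip":1},{"tx":0,"ty":0,"turn":0,"tz":-0.005,"grip":1},{"tx":0,"ty":0,"turn":0,"tz":-0.005,"grip":1},{"tx":0,"ty":0,"turn":0,"tz":-0.005,"grip":1}]}}

```text
clock: 14.6
position: [0.5158, 0.2051, 0.1453]
ee_rot: [2.261, 2.174, -0.016]
force: [0.5, 0.6, 6.1]
width: 0.131
```

```bash
python3 - <<'E'
from h import *
for i in range(4):
    s=get_image("scene");o=observe();print(o['position'],o['force'].round(2),o['ft_torque'].round(3),o['width'])
cv2.imwrite("pics/s6.png",s[:,:,::-1])
for c,st,r in blobs(s,(0,200,80),(4,255,255),12):
    if 380<c[0]<395 and c[1]>100: print("knob",c)
b=cv2.imread("pics/s0.png").astype(int);d=np.abs(s[:,:,::-1].astype(int)-b).max(2)
for n,(x0,x1,y0,y1) in dict(dishes=(290,360,265,335),jar=(180,225,300,360),counter=(230,275,190,218)).items():print(n,(d[y0:y1,x0:x1]>40).sum())
cv2.imwrite("pics/c7.png",cv2.resize(s[155:215,335:385,::-1],(500,600),interpolation=2))
E
```

```text
[0.51577397 0.20509519 0.14532127] [-0.16 -0.39  5.65] [-0.034  0.026  0.052] 0.13197686445610657
[0.51573304 0.20508707 0.14530334] [-0.54  0.11  6.11] [-0.011  0.036  0.105] 0.12881825312086137
[0.51574728 0.2051136  0.14529001] [ 0.17 -0.23  6.21] [-0.037 -0.008  0.107] 0.12848993606068443
[0.51574638 0.20511834 0.14528965] [-0.91 -0.05  5.24] [-0.075  0.032  0.142] 0.12711581443451453
knob [388.5, 176.3]
dishes 0
jar 0
counter 0
```

View pics/c7.png

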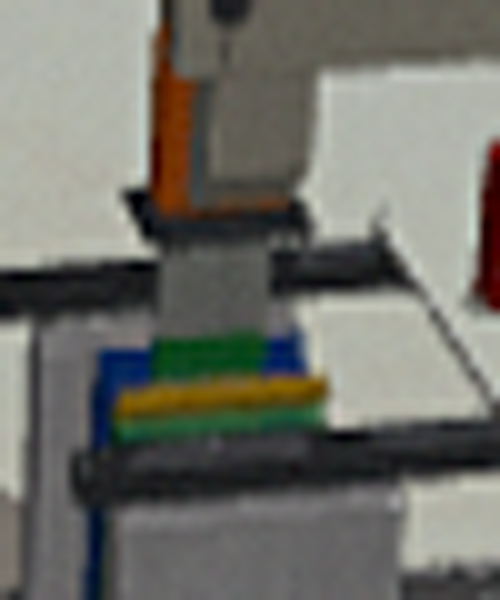

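The band reaches down to the yellow edge (crop rows 335-380), so the rim is inside it. Drag is about 6 N with no side load, and the knob is at (388.5,176.3), unchanged and still open. Handing in.

```bash
python3 -c "
from cell import *
print(sign_off())"
```

```text
the job is handed in; nothing more can be done
None
```

I opened the clamp's cover, put the large gauge in between the plates until it dragged snugly, and handed the job in at about 15 s. The arm is still holding the gauge at that depth.

- **Cover:** I slid it along clamp +y until it stopped against both red end stops, where the push met about 18 N. In the last picture the knob was still at that position.
- **Gauge:** It resists being pushed down with about 6 N, side forces are near zero, and the arm's position puts the tip about 56 mm below the rim. The grip was set to 45 N.
- **Other items:** Comparing the first and last pictures showed no change at the dishes, jar or tally counter.

**Readings that disagreed:**
- During the descent the vertical force briefly read about -5 N. I took this as friction reversing after a slight overshoot; it read +5 to +6 N after the next steps down.
- Two steps before the end, the picture put the blade about 2 mm shallower than the arm's position did. At one step before the end the gap was about 3 mm. At the final depth both put the rim inside the green band.
- The mouth's x position differed by about 4 mm between the knob contact and the plate colours in the top view. The blade went in without side force, so this made no difference.

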